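Pop the socket tray and stop it with the other finger

ROBOT

A 6-joint arm with a two-finger parallel gripper is mounted at the origin on the work surface. World frame = base frame: x ahead of the robot, y to its left, z up, the work surface at z = 0. Lengths are in m, angles in rad, forces in N, time in s.
With the tool pointing down it reaches from about 0.35 to 0.975 m from the base axis. Payload 4.9 kg.
Tool frame: the origin (TCP) lies at the very end of the fingers, on their centre line; the grasp point (between the pads) lies 19 mm behind it; z points along the fingers, y is the direction in which the jaws open and shut (so a half turn about z gives the same grasp; the last joint's range is limited). The gripper opens to 85 mm and grips with 20 to 120 N. Pads are 22 mm wide; open, the fingers measure 114 mm over their backs; the gripper's body (76 mm by 85 mm) begins 54 mm behind the grasp point. The pads swing forward as they close: fully open they stand 13 mm farther back than shut.
Start: joints at [1.229, 0.053, 1.613, -0, 1.476, -0.119], TCP at [0.138, 0.61, 0.231] pointing down, gripper open.
Joint ranges: [-3.01, 3.01], [-1.01, 2.22], [0.06, 2.58], [-1.02, 4.17], [0.09, 2.62], [-3.14, 3.14]. Speed limits (rad/s): [2.57, 2.57, 3.14, 3.14, 3.14, 3.14].

INTERFACE

Orientations are given as a unit quaternion [w, x, y, z].
In Python, from plant import monitor, eyes, manip gives the robot as it stands.
- The arm moves only by the tool step_arm, never from a script. Its argument "motion" is a list of rows, each a list of 7 numbers: the shift along the world's x, y, z scaled (see below), then the turn, a rotation vector about the world's x, y, z scaled (see below), then the closure in counts, from 0 (fully open) to 255 (shut). In form: [[x, y, z, ax, ay, az, grip], ...]. A call has 1 to 10 rows; each row is the pose to reach, as a shift and turn from the pose commanded when the call began; what a row does not reach only later rows make up. The controller multiplies each number of a shift by 0.5 m and each number of a turn by 1.5 rad. A row lasts 1/10 s, in which the tool goes at most 50 mm and 8.59 degrees, less where a joint would pass 70% of its speed; a pose out of reach is approached as far as the arm can. A call with a number of a shift or a turn outside -1 to 1 is refused whole. A call with a gripper value outside its range is refused whole. The fingers move at their own pace and stop on an object; the grip force is fixed at half the most. Time passes only in rows, so rows that repeat a pose let the fingers close. It gives the time, the measured TCP pose, the force and the opening at its end, in the units of the state.
- monitor.state(): the state, without advancing time (a new reading comes with each control period).
- eyes.grab_frame(name): name is "side" or "top"; returns a dict with "pixels" (420x560x3 uint8, red, green, blue), "mtx" (3x3 intrinsics, pixels), "dist" ([k1, k2, p1, p2, k3] as OpenCV has them; the pictures are not rectified), "rvec" (rotation vector, rad) and "tvec" (3), from world to camera coordinates, as OpenCV has them. Camera axes: x right, y down, z forward; pixel columns grow to the right and rows downward; lengths in m; the calibration is good to about 2 mm. A picture is of the moment at which its call begins. There is no depth.
- manip.job_done(): hands the job in, once; it reports no verdict.
Trained networks look in the newest picture that a camera, given by its name, has taken for a name from the list of things; names that differ only in an ending like _2 or _b are one class to them, and where a whole thing is asked for, a point or a joint stands for the part that bears it (a point fixed in the world has none). Each returns a list of dicts, best first, with "p" (0 to 1); they miss things now and then, are a little off and sometimes report something else, mostly with a low value. They report only what shows in the picture. A call takes as long as a camera call.
- eyes.look_for(name, camera): "box" ([centre column, centre row, width, height] in pixels, round what is visible of it).
- eyes.pinpoint(name, camera): "uv" ([column, row] in pixels: a listed point, or the origin of a listed thing).
The state is a dict: "time": time; "joint_pos": joint angles; "joint_vel": joint speeds; "joint_efforts": joint torques, N m; "tool_pos": TCP position; "tool_rot": TCP orientation; "contact_force": force on the tool from outside, world axes, zero at the start; "ft_torque": the same for the moment, N m; "gripper_width": opening from 0.0 (shut) to 1.0 (fully open).
Only numpy, scipy, OpenCV 4.12 (cv2) and the standard library are available. Lean on these libraries where they do the work, as an engineer would, in place of code of your own. Each camera call takes 0.05 s, during which the arm holds its last target.

TASK

Open the socket case: push its red release key down with one fingertip, with another finger already waiting in front of the tray, so that the tray springs out against that finger and stops with its front row of sockets clear of the cover but less than half of the tray out of the case. Keep the key down until the tray stands still, then take the hand away and leave the tray there. Do not lift anything, let the tray run away, or disturb the bearing holder, kingpin, jar or screwdriver.

Things in the scene. Friction and masses are not known exactly. Their poses are not given: they have to be found in the camera images.
- case: Socket case, fixed on the board (bamboo, 400 x 520 x 18 mm, flat, top 18 mm above the table): aluminium shell 130 long (x) x 78 wide (y) x 35 high mm, clear cover in front, black at the rear. Origin: centre of its underside, on the board's top; z up. The open mouth is its end at x = -65 mm; the tray comes out along -x. The release key stands outside the -y wall, beside the mouth.
- case_mouth (a point): Point in the plane of the case's open mouth, on the tray's centre line (y = 3 mm in the case's frame), 18 mm above the board. Axes as the case's. The tray is out by as much as point tray_front lies on its -x side, less 1 mm (when shut, the tray's front stands 1 mm proud of the mouth).
- tray: Grey tray, loose in the case, 110 long (x) x 64 wide (y) x 27 high mm, about 0.2 to 0.3 kg; origin: centre of its underside, 4 mm above the board; axes as the case's. Three steel nut sockets stand in its front row, whose rear edge is 25 mm behind the front face; hex bits stand behind. A lug on its -y side rests on the key's tooth, which holds the tray shut against a spring plate.
- tray_front (a point): Centre of the tray's front face, 17.5 mm above the board; axes as the tray's. The front is a plain upright plate 64 mm wide, from 4 to 31 mm above the board. The front row of sockets is clear of the cover once the tray is 25 mm out; half of the tray is 55 mm.
- key (a joint): How far the red release key is pressed down, m: 0 up, 0.007 at its stop. The tray is let go at about 0.005. The key springs back when let go: 1.5 N at the start, 3.6 N at the stop, and the catch adds about 1 N until the tray is let go.
- key_top (a point): Centre of the top of the red release key, a flat pad 30 (along the case's x) x 24 mm (y), its top 20 mm above the board when up, 13 mm when down. It lies at x = -60, y = -56 mm in the case's frame, 17 mm out from the case's wall. Axes as the case's. A finger standing in the tray's path with its tip as high as the pressed key still meets the tray's front.
- kingpin: Bystander: steel skateboard kingpin standing on its hex head, 16 mm across, 58 mm tall, with a nut near the top; stands roughly 110 to 145 mm in front of the case's mouth. Origin: centre of its underside.
- spice_jar: Bystander: glass spice jar with a black twist cap, 44 mm diameter, 85 mm tall, beside the case on its +y side. Origin: centre of its underside.
- screwdriver: Bystander: screwdriver with a grey plastic handle, 150 mm long, lying roughly along the case's x, about 108 mm to the +y side of the tray's path. Origin: its middle, underside.
- bearing_holder: Bystander: blue silicone bearing holder, 100 x 56 x 16 mm, with six bearings set in it, on the case's -y side behind the key. Origin: centre of its underside.
- pusher (a joint): Travel of the spring plate behind the tray, m: 0 charged (6 N), 0.016 at its stop (2 N). The freed tray leaves the plate at about 0.5 to 0.8 m/s on slippery runners and, unless something stands in its way, slides far past half-way out within about 0.2 s. Stopped anywhere more than 17 mm out, it stays there when the hand goes away.

How it is judged:
On the way:
1. with the key still held down, the tray has sprung out and stands stopped part-way, front row of sockets clear of the cover and less than half of the tray out (value of joint key above 0.003 m and x of tray_front in the frame of case_mouth between -0.061 and -0.023 m and linear speed of tray below 0.02 m/s), for 0.2 s.
At the end, for the whole second after the job is handed in: The tray rests level in the case, at least 22 mm and at most 60 mm out (front row of sockets clear of the cover, less than half of the tray out, with a few mm of grace), the key is back up, and kingpin, jar, bearing holder (10 mm) and screwdriver (15 mm) are where they stood (x of tray_front in the frame of case_mouth between -0.061 and -0.023 m and linear speed of tray below 0.01 m/s and angle between tray's own z axis and vertical below 0.06 rad and value of joint key below 0.001 m and distance of each of kingpin, spice_jar, bearing_holder from where it was at the start of the episode below 0.01 m and angle between each of kingpin, spice_jar's own z axis and vertical below 0.1 rad and distance of screwdriver from where it was at the start of the episode below 0.015 m); the robot touches nothing.
It fails at once if the tray ran away: more than 60 mm out (x of tray_front in the frame of case_mouth below -0.063 m).
It fails at once if the tray was lifted or tipped (z of tray in the frame of case above 0.01 m or angle between tray's own z axis and vertical above 0.12 rad).
It fails at once if a bystander was knocked, dragged or lifted (distance of any of kingpin, spice_jar, bearing_holder from where it was at the start of the episode above 0.012 m or angle between any of kingpin, spice_jar's own z axis and vertical above 0.3 rad or distance of screwdriver from where it was at the start of the episode above 0.018 m).
It also fails if it takes over 27 s, if anything falls off the work surface, if the arm or the gripper's body presses on something with over 40 N, if the wrist force passes 120 N, or if a joint passes its speed limit or range.

## Working session

There is one attempt and no reset: what is moved stays moved. The work goes in short steps, Python scripts to look and compute and a tool call to move; the robot and the scene stay as the last step left them, time stands still between calls to the robot, and variables do not carry over. Pictures are saved under pics/ and viewed, and the job is handed in when it is done.

Besides the shell and the picture viewer there is one more tool, called after ">>>" as name(argument=value, ...) on one line, values as JSON. step_arm: Moves the arm, as the interface text tells. Its arguments: {"type":"object","properties":{"motion":{"type":"array","items":{"type":"array","items":{"type":"number"}}}},"required":["motion"]}

```bash
ls; mkdir -p pics; cat > h.py <<'E'
import numpy as np, cv2
from plant import monitor, eyes, manip
def ray(f,uv):
    K=np.array(f["mtx"]);d=np.array(f["dist"]);R=cv2.Rodrigues(np.array(f["rvec"],float))[0];t=np.array(f["tvec"],float).ravel()
    n=cv2.undistortPoints(np.array([[uv]],float),K,d).ravel()
    o=-R.T@t; v=R.T@np.array([n[0],n[1],1]); return o,v
def atz(f,uv,z):
    o,v=ray(f,uv); return o+v*(z-o[2])/v[2]
def proj(f,P):
    return cv2.projectPoints(np.array(P,float).reshape(-1,3),np.array(f["rvec"],float),np.array(f["tvec"],float),np.array(f["mtx"]),np.array(f["dist"]))[0].reshape(-1,2)
def tri(fs,uvs):
    A=np.zeros((3,3));b=np.zeros(3)
    for f,uv in zip(fs,uvs):
        o,v=ray(f,uv);v/=np.linalg.norm(v);M=np.eye(3)-np.outer(v,v);A+=M;b+=M@o
    return np.linalg.solve(A,b)
E
python3 - <<'E'
from h import *
print(monitor.state())
fs={}
for c in ("top","side"):
    f=eyes.grab_frame(c);fs[c]=f
    cv2.imwrite(f"pics/{c}0.png",f["pixels"][:,:,::-1])
    import pickle;pickle.dump(f,open(f"{c}0.pkl","wb"))
    print(c,ray(f,[280,210]))
Z={"case":.018,"case_mouth":.036,"tray_front":.0355,"key_top":.038,"kingpin":.018,"spice_jar":.018,"bearing_holder":.018,"screwdriver":.018}
for n,z in Z.items():
    for c in fs:
        r=eyes.pinpoint(n,c)
        print(n,c,[(np.round(q["uv"],1),round(q["p"],2),np.round(atz(fs[c],q["uv"],z),4)) for q in r[:2]])
print(monitor.state()["time"])
E
```

```text
pics
{'time': 0.0, 'joint_pos': array([ 1.22898710e+00,  5.33578963e-02,  1.61431696e+00,  1.67374728e-05,
        1.47598800e+00, -1.19026204e-01]), 'joint_vel': array([-0.00129937,  0.00100739,  0.00017134,  0.00112899,  0.00101753,
       -0.00056288]), 'joint_efforts': array([ 8.49857752e-04, -3.93644035e+01, -3.70194519e+01,  4.43093541e-05,
        6.60609832e-03,  3.93789108e-06]), 'tool_pos': array([0.13788908, 0.60895457, 0.23004866]), 'tool_rot': array([-2.44510994e-04,  1.11162031e-01,  9.93801757e-01, -1.00584229e-03]), 'contact_force': array([ 0.16777032, -0.04104816, -0.29722959]), 'ft_torque': array([ 0.04283675, -0.02608453, -0.01383557]), 'gripper_width': 0.9974501450123615}
top (array([ 0.49847989, -0.00481615,  0.79896119]), array([ 0.08450641,  0.00746679, -0.99648547]))
side (array([ 0.31552977, -0.56138996,  0.45012732]), array([ 0.34480207,  0.77541605, -0.52904387]))
case top [(array([235.8, 218.2]), 0.72, array([0.5502, 0.0808, 0.018 ]))]
case side [(array([251.9, 214. ]), 0.97, array([0.5455, 0.0829, 0.018 ]))]
case_mouth top [(array([266.7, 213.3]), 0.94, a
[... 459 characters left out ...]
5, array([0.6204, 0.0404, 0.038 ]))]
kingpin top [(array([341.7, 210.5]), 0.52, array([ 0.5633, -0.1103,  0.018 ]))]
kingpin side [(array([313.3, 274.7]), 0.79, array([ 0.5647, -0.1168,  0.018 ]))]
spice_jar top [(array([226.7, 279.9]), 0.61, array([0.44  , 0.0966, 0.018 ])), (array([271.9, 215.2]), 0.52, array([0.5554, 0.0157, 0.018 ]))]
spice_jar side [(array([194.4, 224.7]), 0.86, array([0.4414, 0.0965, 0.018 ]))]
bearing_holder top []
bearing_holder side [(array([297. , 184.9]), 0.96, array([0.6686, 0.1438, 0.018 ]))]
screwdriver top [(array([286. , 272.7]), 0.97, array([ 0.4525, -0.0092,  0.018 ]))]
screwdriver side [(array([224.2, 255.6]), 0.81, array([ 0.4599, -0.0122,  0.018 ]))]
0.9
```

```bash
python3 - <<'E'
import cv2
a=cv2.imread("pics/top0.png")[120:330,140:400];cv2.imwrite("pics/topc.png",cv2.resize(a,None,fx=2.85,fy=2.85,interpolation=cv2.INTER_CUBIC))
a=cv2.imread("pics/side0.png")[140:320,160:400];cv2.imwrite("pics/sidec.png",cv2.resize(a,None,fx=3.2,fy=3.2,interpolation=cv2.INTER_CUBIC))
E
```

```text
(no output)
```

View pics/topc.png

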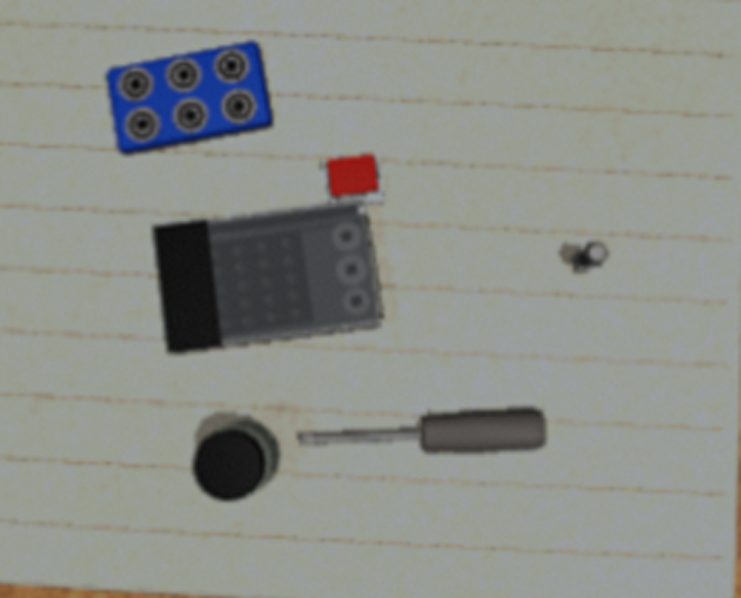

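View pics/sidec.png

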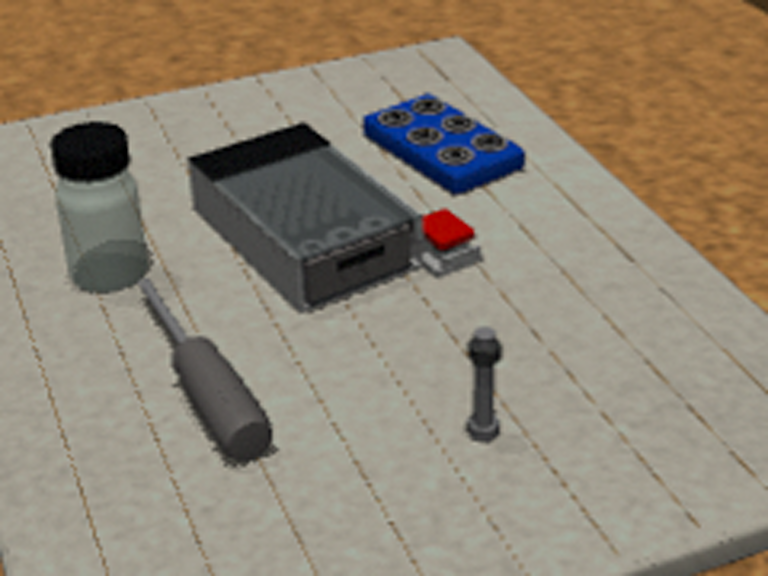

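Both crops show the same layout. The case mouth faces the image right (world −y), with the key at about (261,181) in the top picture and the kingpin at about (343,210). The jar and screwdriver lie on the +y side of the case. Next I fit the case pose from corners picked in both views.

```bash
cat > fit.py <<'E'
from h import *
import pickle
from scipy.optimize import least_squares
T=pickle.load(open("top0.pkl","rb"));S=pickle.load(open("side0.pkl","rb"))
t=lambda x,y:(x/2.85+140,y/2.85+120)
s=lambda x,y:(x/3.2+160,y/3.2+140)
K=lambda a,b:(-60+15*a,-56+12*b,20)
obs=[(T,(65,39,35),t(168,352)),(T,(65,-39,35),t(153,226)),
(T,K(-1,-1),t(374,154)),(T,K(1,-1),t(327,158)),(T,K(1,1),t(331,197)),(T,K(-1,1),t(380,192)),
(S,(65,39,35),s(189,159)),(S,(65,-39,35),s(305,124)),(S,(-65,-39,35),s(415,219)),(S,(-65,39,35),s(302,257)),(S,(-65,39,0),s(305,310)),
]
def w(p,P):
    P=np.array(P)/1000;c,n=np.cos(p[2]),np.sin(p[2])
    return np.array([p[0]+c*P[0]-n*P[1],p[1]+n*P[0]+c*P[1],.018+P[2]])
def res(p):
    return np.concatenate([proj(f,w(p,P))[0]-u for f,P,u in obs])
r=least_squares(res,[.548,.082,1.57],loss="soft_l1")
p=r.x
if __name__=="__main__":
    print(p,np.degrees(p[2]));print(np.round(res(p).reshape(-1,2),1))
    for n,P in dict(mouth=(-65,3,18),key=(-60,-56,20)).items(): print(n,w(p,P))
    for c,f,x0,y0,k in (("top",T,140,120,2.85),("side",S,160,140,3.2)):
        a=cv2.imread(f"pics/{c}c.png")
        def L(pts,col):
            q=np.array([proj(f,w(p,P))[0] for P in pts]); q=((q-[x0,y0])*k).astype(int)
            cv2.polylines(a,[q.reshape(-1,1,2)],True,col,1)
        for z in(0,35):L([(65,39,z),(65,-39,z),(-65,-39,z),(-65,39,z)],(0,255,0))
        L([K(-1,-1),K(1,-1),K(1,1),K(-1,1)],(255,255,0))
        cv2.imwrite(f"pics/{c}fit.png",a)
    # other corners, red centroid
E
python3 fit.py
```

```text
[0.55112074 0.08091917 1.7030021 ] 97.57483268019504
[[ 0.1  0.4]
 [ 0.  -0.1]
 [ 0.4 -0.8]
 [ 0.1  0.1]
 [ 0.4 -0.3]
 [ 0.1 -0.8]
 [-0.6 -0.9]
 [-0.3 -1.2]
 [ 2.7 -2.1]
 [-1.4  0.2]
 [-1.1  1. ]]
mouth [0.55671529 0.01609093 0.036     ]
key [0.61454132 0.02882474 0.038     ]
```

View pics/topfit.png

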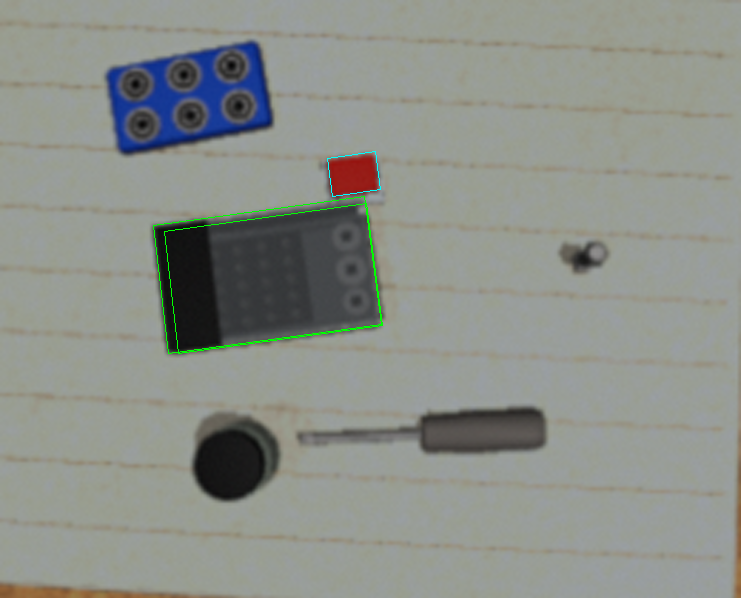

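View pics/sidefit.png

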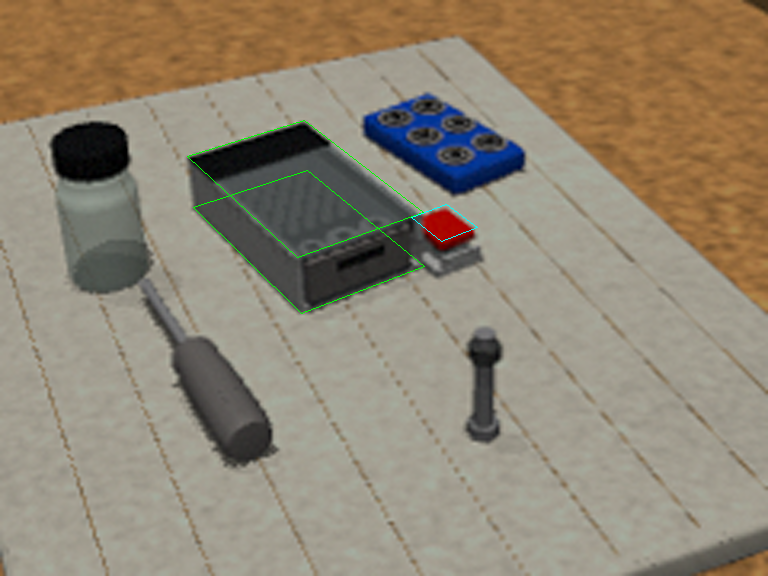

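>>> step_arm(motion=[[0.06,-0.08,0,0,0,-0.05,45],[0.12,-0.16,0,0,0,-0.1,45],[0.18,-0.24,0,0,0,-0.15,45],[0.24,-0.32,0,0,0,-0.2,45],[0.3,-0.4,0,0,0,-0.25,45],[0.36,-0.48,0,0,0,-0.287,45],[0.42,-0.56,0,0,0,-0.287,45],[0.48,-0.64,0,0,0,-0.287,45],[0.54,-0.72,0,0,0,-0.287,45],[0.6,-0.8,0,0,0,-0.287,45]])

```text
time: 1.9
tool_pos: [0.439, 0.2077, 0.2317]
tool_rot: [0.0, 0.321, 0.947, 0.0]
contact_force: [0.8, 0.6, 0.1]
gripper_width: 0.823
```

>>> step_arm(motion=[[0.05,-0.07,0,0,0,0,45],[0.1,-0.14,0,0,0,0,45],[0.15,-0.21,0,0,0,0,45],[0.2,-0.28,0,0,0,0,45],[0.25,-0.355,0,0,0,0,45],[0.301,-0.425,-0.05,0,0,0,45],[0.301,-0.425,-0.13,0,0,0,45],[0.301,-0.425,-0.203,0,0,0,45],[0.301,-0.425,-0.203,0,0,0,45]])

```text
time: 2.8
tool_pos: [0.5843, -0.0029, 0.1231]
tool_rot: [-0.006, 0.321, 0.947, -0.001]
contact_force: [-1.3, 1.3, -0.8]
gripper_width: 0.823
```

```bash
python3 - <<'E'
from h import *
import pickle
for c in ("top","side"):
    f=eyes.grab_frame(c);pickle.dump(f,open(f"{c}1.pkl","wb"))
    x,y,k=(140,100,2.85) if c=="top" else (180,90,3.2)
    a=f["pixels"][y:y+200,x:x+240,::-1];cv2.imwrite(f"pics/{c}1.png",cv2.resize(a,None,fx=k,fy=k,interpolation=cv2.INTER_CUBIC))
print(monitor.state())
E
```

```text
{'time': 2.9, 'joint_pos': array([-1.31296575e-01,  5.05022219e-02,  1.78963559e+00,  9.27269909e-06,
        1.30260795e+00, -1.04892608e+00]), 'joint_vel': array([ 0.00670656, -0.03494862, -0.05132058,  0.00052946, -0.0062192 ,
       -0.00023214]), 'joint_efforts': array([-2.34354255e-01, -3.47036827e+01, -3.26016426e+01, -1.04029424e-02,
        6.21332810e-02,  6.66005849e-05]), 'tool_pos': array([ 0.58833921, -0.00284718,  0.12981448]), 'tool_rot': array([-5.66465836e-04,  3.20810016e-01,  9.47143390e-01, -1.07494874e-04]), 'contact_force': array([ 0.43621095, -0.04838739,  0.34694124]), 'ft_torque': array([ 0.04137179, -0.02426816,  0.02351178]), 'gripper_width': 0.824141919591829}
```

View pics/top1.png

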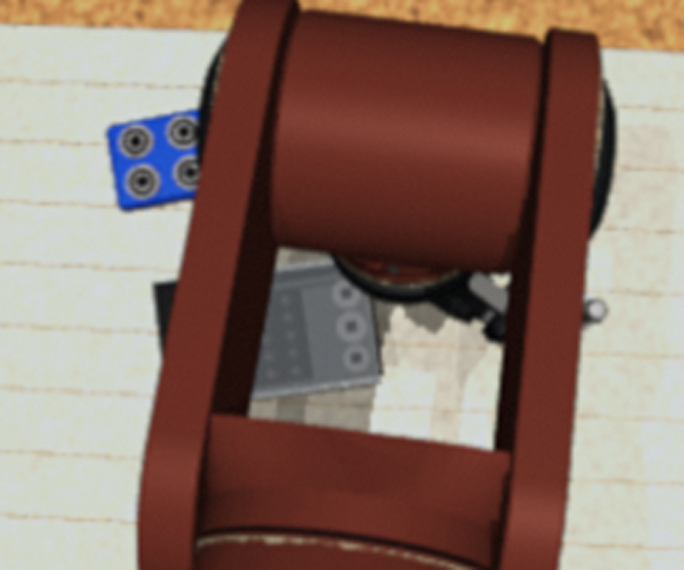

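View pics/side1.png

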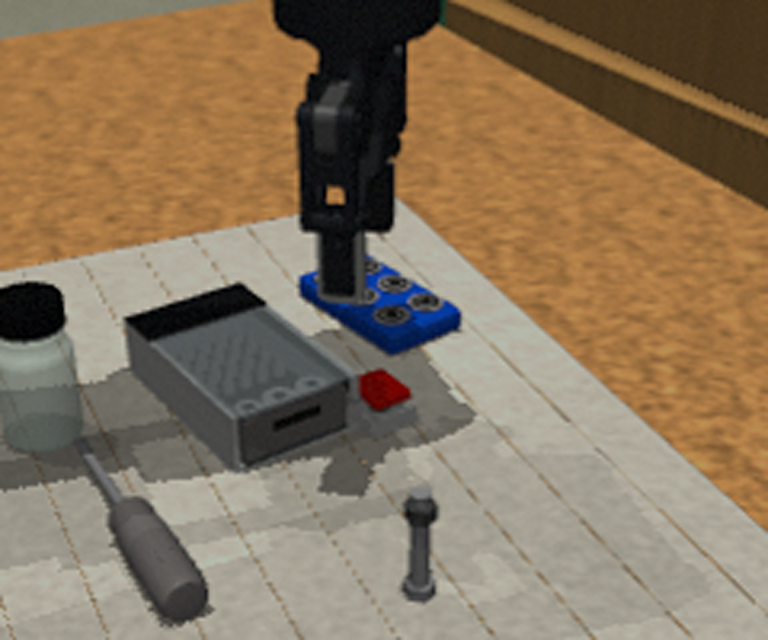

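```bash
python3 - <<'E'
from h import *
import pickle
S=pickle.load(open("side1.pkl","rb"))
o,v=ray(S,(342/3.2+180,300/3.2+90)); 
# plane through T perpendicular to view horizontally
T=np.array([.5883-.0258,-.0028-.0338]);h=v[:2]
k=((T-o[:2])@h)/(h@h);print(o+k*v, T)
for z in (.125,.13,.135,.14): print(z,(proj(S,[T[0],T[1],z])[0]-[180,90])*3.2)
E
```

```text
[ 0.56157746 -0.03616782  0.134502  ] [ 0.5625 -0.0366]
0.125 [344.49304667 317.71937925]
0.13 [344.32880958 308.40727734]
0.135 [344.16328973 299.0189557 ]
0.14 [343.99647048 289.55338598]
```

>>> step_arm(motion=[[0.003,-0.004,-0.06,0,0,0,45],[0.003,-0.004,-0.12,0,0,0,45],[0.003,-0.004,-0.16,0,0,0,45],[0.003,-0.004,-0.17,0,0,0,45],[0.003,-0.004,-0.17,0,0,0,45]])

```text
time: 3.4
tool_pos: [0.5913, -0.0048, 0.0467]
tool_rot: [0.001, 0.321, 0.947, 0.0]
contact_force: [0.4, -0.2, -1.1]
gripper_width: 0.826
```

```bash
cat > look.py <<'E'
from h import *
import pickle,sys
n=sys.argv[1]
for c in ("side","top")[:int(sys.argv[2])]:
    f=eyes.grab_frame(c);pickle.dump(f,open(f"{c}{n}.pkl","wb"))
    x,y,k=(200,120,4) if c=="top" else (210,140,4)
    a=f["pixels"][y:y+140,x:x+180,::-1];cv2.imwrite(f"pics/{c}{n}.png",cv2.resize(a,None,fx=k,fy=k,interpolation=cv2.INTER_CUBIC))
s=monitor.state();print(s["time"],s["tool_pos"],s["tool_rot"],s["contact_force"],s["ft_torque"])
E
python3 look.py 2 2
```

```text
3.5 [ 0.59213925 -0.00505118  0.0477384 ] [2.25760920e-03 3.20717611e-01 9.47172067e-01 4.39213743e-04] [ 0.91193485 -0.42785295  0.08945418] [-0.05307954 -0.03795199 -0.02402392]
```

View pics/side2.png

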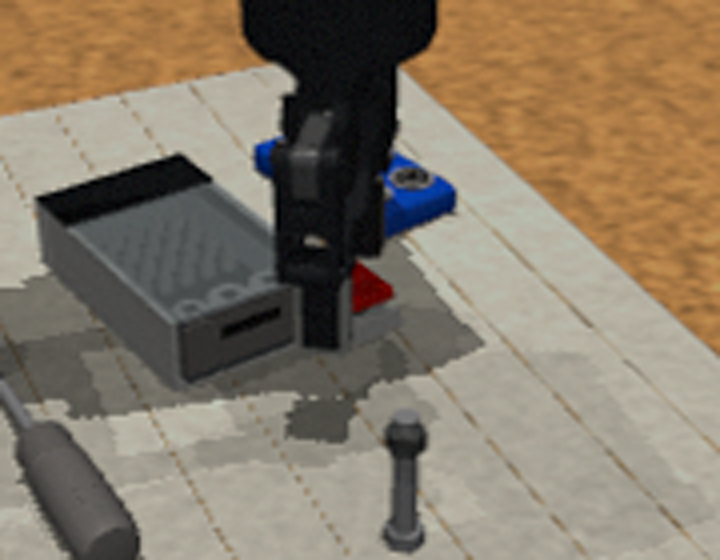

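View pics/top2.png

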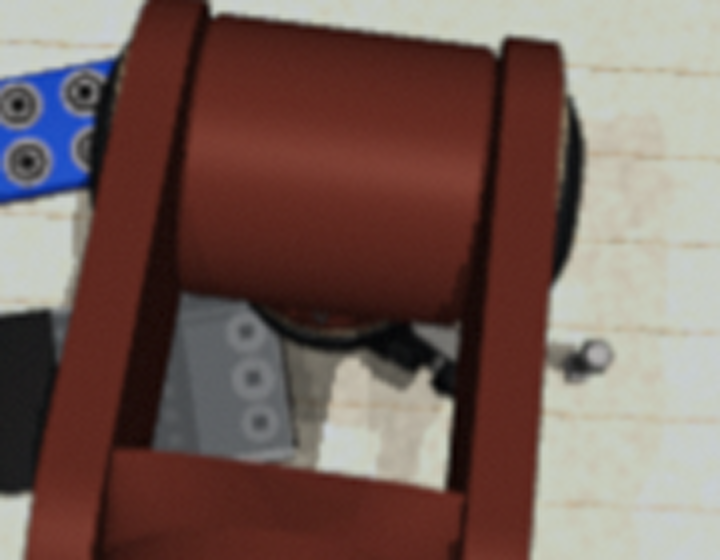

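>>> step_arm(motion=[[0,0,0,0,0,0,45],[0,0,-0.006,0,0,0,45],[0,0,-0.006,0,0,0,45],[0,0,-0.006,0,0,0,45],[0,0,-0.006,0,0,0,45]])

```text
time: 4.0
tool_pos: [0.59, -0.005, 0.0418]
tool_rot: [-0.0, 0.321, 0.947, -0.0]
contact_force: [-0.3, 1.1, 0.2]
gripper_width: 0.826
```

>>> step_arm(motion=[[0,0,-0.006,0,0,0,45],[0,0,-0.01,0,0,0,45],[0,0,-0.01,0,0,0,45],[0,0,-0.01,0,0,0,45]])

```text
time: 4.4
tool_pos: [0.5899, -0.005, 0.0365]
tool_rot: [-0.0, 0.321, 0.947, -0.0]
contact_force: [-0.2, 0.5, 0.1]
gripper_width: 0.821
```

```bash
python3 look.py 3 1
```

```text
4.45 [ 0.5900678  -0.00497961  0.03672303] [-7.88700002e-05  3.20892369e-01  9.47115664e-01 -1.82513129e-05] [-0.84436856 -0.60300373  0.62566595] [ 0.07368355  0.03242555 -0.01060063]
```

View pics/side3.png

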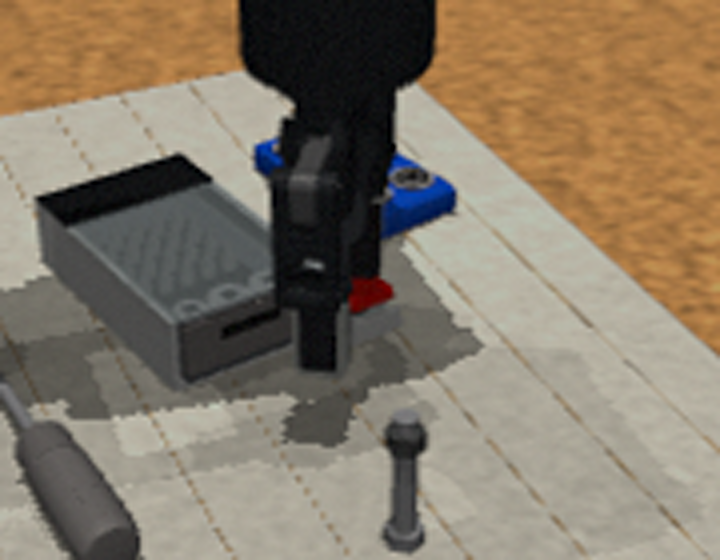

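>>> step_arm(motion=[[0,0,-0.004,0,0,0,45],[0,0,-0.006,0,0,0,45],[0,0,-0.006,0,0,0,45],[0,0,-0.006,0,0,0,45]])

```text
time: 4.85
tool_pos: [0.59, -0.0049, 0.0337]
tool_rot: [-0.0, 0.321, 0.947, -0.0]
contact_force: [-0.5, 0.1, -0.1]
gripper_width: 0.827
```

```bash
python3 look.py 4 1; python3 -c "
from h import *
import pickle
for n,(u,w) in {'3':(320,371)}.items():
    S=pickle.load(open('side3.pkl','rb'))
    for z in (.03,.035,.04,.045): print(z,(proj(S,[.5642,-.0388,z])[0]-[210,140])*4)
"
```

```text
4.9 [ 0.59009034 -0.00494189  0.03379474] [-3.89536721e-06  3.20855077e-01  9.47128301e-01  1.31053111e-05] [-0.22230775  0.01368067  0.15100073] [-0.05642149  0.03196142  0.02618623]
0.03 [320.38307254 403.49336288]
0.035 [320.22737194 393.4389682 ]
0.04 [320.07058143 383.30953934]
0.045 [319.91268848 373.10416195]
```

View pics/side4.png

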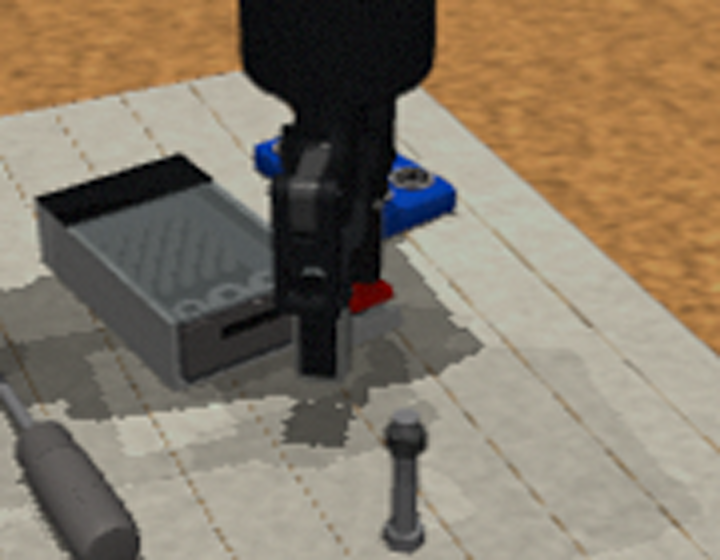

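>>> step_arm(motion=[[0,0,-0.004,0,0,0,45],[0,0,-0.008,0,0,0,45],[0,0,-0.008,0,0,0,45],[0,0,-0.008,0,0,0,45]])

```text
time: 5.3
tool_pos: [0.5901, -0.005, 0.0298]
tool_rot: [-0.0, 0.321, 0.947, -0.0]
contact_force: [-1.0, 0.7, 1.8]
gripper_width: 0.828
```

```bash
python3 look.py 5 1
```

```text
5.35 [ 0.59010184 -0.00496029  0.02985949] [-4.50842702e-05  3.20835724e-01  9.47134856e-01 -2.72028697e-06] [-0.98063807  0.28011558  1.11829536] [-0.02021845  0.05095618  0.01402551]
```

View pics/side5.png

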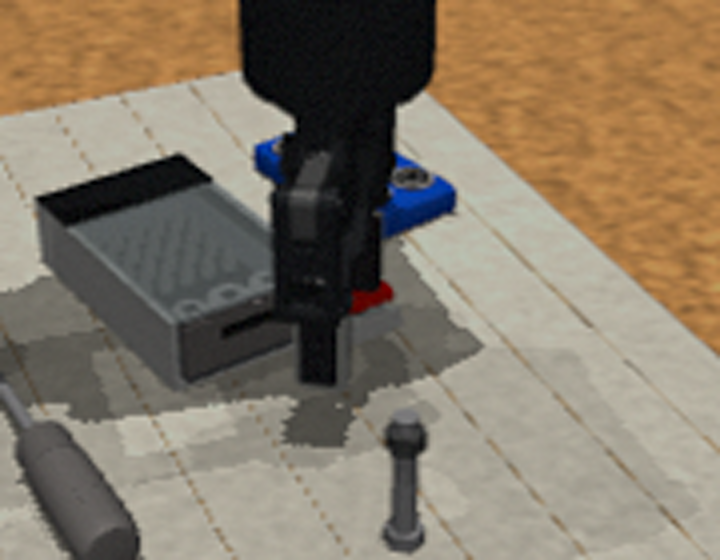

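>>> step_arm(motion=[[0,0,-0.006,0,0,0,45],[0,0,-0.012,0,0,0,45],[0,0,-0.012,0,0,0,45],[0,0,-0.012,0,0,0,45]])

```text
time: 5.75
tool_pos: [0.5904, -0.0052, 0.024]
tool_rot: [0.0, 0.321, 0.947, -0.0]
contact_force: [0.1, -0.4, 2.8]
gripper_width: 0.822
```

```bash
python3 look.py 6 1
```

```text
5.8 [ 0.59042208 -0.00513258  0.02408598] [3.40835995e-04 3.20970183e-01 9.47089238e-01 1.98182733e-05] [-0.26002217 -0.57155175  2.74600451] [-0.08003969 -0.06931377 -0.01652999]
```

View pics/side6.png

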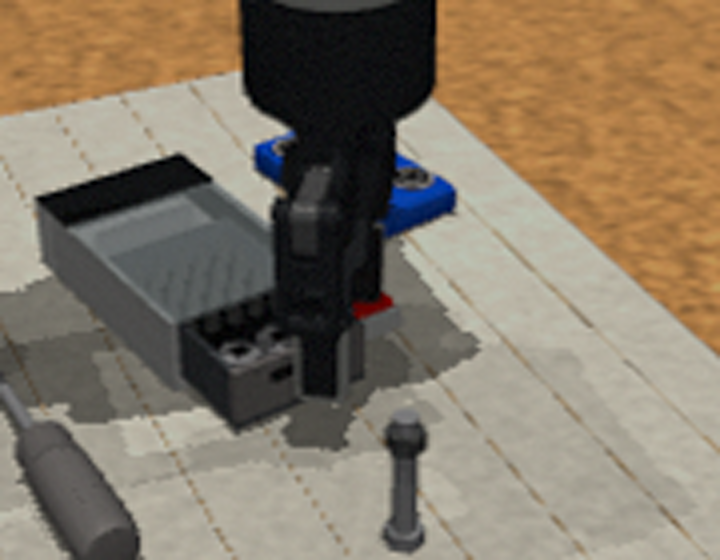

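The key is down and the tray sits against the finger. In the crop, the tray's front-left corner is at about (236,375) at the top and (238,428) at the bottom. I keep holding, then measure how far out it is.

>>> step_arm(motion=[[0,0,0,0,0,0,45],[0,0,0,0,0,0,45],[0,0,0,0,0,0,45],[0,0,0,0,0,0,45]])

```text
time: 6.2
tool_pos: [0.5903, -0.005, 0.024]
tool_rot: [0.0, 0.321, 0.947, 0.0]
contact_force: [0.5, 0.1, 2.5]
gripper_width: 0.825
```

```bash
python3 look.py 7 1; python3 - <<'E'
from fit import *
import pickle
S6=pickle.load(open("side6.pkl","rb"));S7=pickle.load(open("side7.pkl","rb"))
print("moved",np.abs(S6["pixels"][210:250,250:300].astype(int)-S7["pixels"][210:250,250:300]).mean())
R=np.array([[np.cos(p[2]),np.sin(p[2])],[-np.sin(p[2]),np.cos(p[2])]])
for uv,z in (((236,375),.049),((238,428),.022)):
    q=atz(S6,(uv[0]/4+210,uv[1]/4+140),z); print("case xy",R@(q[:2]-p[:2]))
q=atz(S6,(182/4+210,385/4+140),.018);print("mouth corner check",R@(q[:2]-p[:2]))
print("finger T case",R@(np.array([.5904-.0258,-.0051-.0338])-p[:2]))
print([ (d["uv"],d["p"],R@(atz(S7,d["uv"],.0355)[:2]-p[:2])) for d in eyes.pinpoint("tray_front","side")])
E
```

```text
6.25 [ 0.59027358 -0.00494292  0.02392727] [1.96239066e-04 3.20897100e-01 9.47114039e-01 9.77822314e-05] [ 1.3183219  -0.51284803  2.76141181] [-0.04593069 -0.19372916  0.00441521]
moved 2.193
case xy [-0.10744607  0.03408173]
case xy [-0.10634633  0.03366558]
mouth corner check [-0.06226907  0.03486014]
finger T case [-0.12055043  0.00243305]
[([283.7, 231.9], 0.76, array([-0.09987479,  0.00176718]))]
```

>>> step_arm(motion=[[0.001,-0.006,0.006,0,0,0,45],[0.002,-0.014,0.016,0,0,0,45],[0.002,-0.016,0.04,0,0,0,45],[0.002,-0.016,0.1,0,0,0,45],[0.002,-0.016,0.18,0,0,0,45],[0.002,-0.016,0.26,0,0,0,45],[0.002,-0.016,0.34,0,0,0,45],[0.002,-0.016,0.4,0,0,0,45],[0.002,-0.016,0.4,0,0,0,45]])

```text
time: 7.2
tool_pos: [0.5937, -0.0135, 0.231]
tool_rot: [0.005, 0.321, 0.947, 0.001]
contact_force: [0.4, 0.0, 0.5]
gripper_width: 0.823
```

```bash
python3 look.py 8 1;  python3 - <<'E'
import pickle,numpy as np
a,b=[pickle.load(open(f"side{n}.pkl","rb"))["pixels"].astype(int) for n in "08"]
E
```

```text
7.25 [ 0.59240123 -0.01331274  0.22769829] [2.95441150e-03 3.20902396e-01 9.47107556e-01 4.49294957e-04] [-0.26544889 -0.06436118 -0.24642546] [0.01561405 0.01391229 0.01386123]
```

View pics/side8.png

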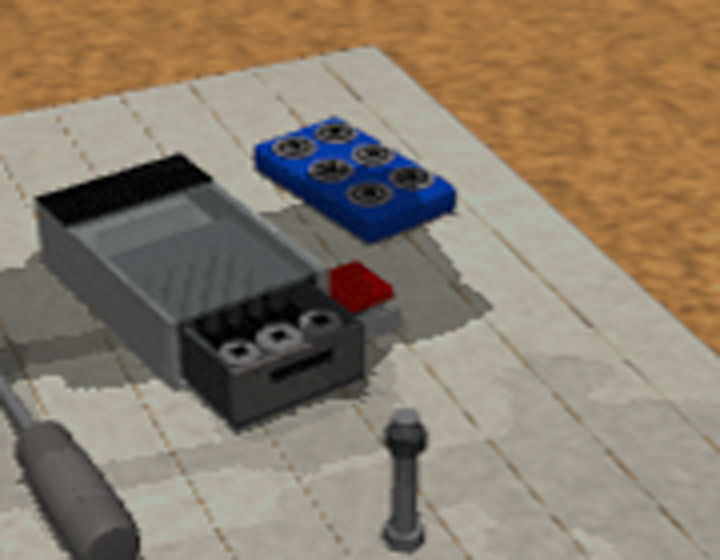

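```bash
python3 - <<'E'
from fit import *
S8=pickle.load(open("side8.pkl","rb"))
for f in (S,S8):
    a=f["pixels"].astype(int)[190:240,280:320]; m=(a[...,0]>110)&(a[...,1]<50)&(a[...,2]<50)
    y,x=np.nonzero(m);print("red",m.sum(),x.mean()+280,y.mean()+190)
R=np.array([[np.cos(p[2]),np.sin(p[2])],[-np.sin(p[2]),np.cos(p[2])]])
print([R@(atz(S8,(u/4+210,v/4+140),z)[:2]-p[:2]) for u,v,z in((236,375,.049),(363,385,.022),(238,428,.022))])
for n in ("kingpin","spice_jar","bearing_holder","screwdriver"):
    print(n,[np.round(q["uv"],1) for q in eyes.pinpoint(n,"side")[:1]])
s=monitor.state();print(s["time"],s["joint_vel"].round(3),s["contact_force"])
manip.job_done()
E
```

```text
red 109 298.48623853211006 210.56880733944953
red 12 304.0833333333333 210.5
[array([-0.10744607,  0.03408173]), array([-0.11028002, -0.02516674]), array([-0.10634633,  0.03366558])]
kingpin [array([311.7, 274.3])]
spice_jar [array([194.4, 224.8])]
bearing_holder [array([295.7, 187.2])]
screwdriver [array([220.4, 260.8])]
7.45 [-0.     0.007  0.002  0.001 -0.003 -0.   ] [-0.54639167 -0.41068275 -0.12896205]
the job is handed in; nothing more can be done
```

The tray is stopped about 41 to 43 mm out, the hand is clear, and I handed the job in at about 7.5 s of the 27 s allowed; no verdict is reported.

- **Opening:** I set the gripper about 70 mm open and turned it 45° to the case. One fingertip pressed the key while the other stood in front of the tray. The tray sprang out against that finger when the key was pressed about 6 mm.
- **Holding:** I kept the key down for at least 0.45 s with the tray standing out (force about 2.7 N). Then I backed away and lifted clear.
- **Tray position:** The last picture shows the sockets clear of the cover. The corners I picked on the tray's front are at −106 to −110 mm in the case's frame, within the required 22 to 60 mm. The network's `tray_front` reading, taken while the hand still held the key, gave about 34 mm out. That disagrees by about 7 mm but is also within range.
- **Key:** It looks fully up in the last picture, but my check of it failed. The hand's shadow on the key left only 12 red pixels to compare with 109 before, so I judged it by eye.
- **Bystanders:** The kingpin, jar and bearing holder were detected within about 3 pixels of where they started. The screwdriver reading differed by about 6 pixels, though the hand never went near it and it looks unmoved in the picture. I put that down to detector scatter.

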